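# Hang the rinsed steel vessels on their drying posts

### The job

Hang both rinsed steel vessels to dry, mouth down: the long narrow tube on the tall slim post and the short wide cup on the short stout post, each fully down with its whole rim resting on the post's flange. Lower them into place rather than dropping them, and do not shift the spray can, the jar, the whetstone or the blade jig.

Things in the scene. Friction and masses are not known exactly. Their poses are not given: they have to be found in the camera images.
- tube: Plain stainless tube, a straight round cylinder closed at one end and open at the other: 120 mm long, 48 mm outside and 42 mm inside diameter (wall 3 mm, closed end 4 mm thick), 0.11 to 0.22 kg. Origin: centre of the outside of the closed end; its x axis runs along the tube's axis towards the open mouth. Starts lying level on its rest, axis 32 mm above the bench.
- tube_mouth (a point): Centre of the tube's mouth (plane of the rim), 120 mm along the tube's x axis from its origin.
- cup: Plain stainless cup, a straight round cylinder closed at one end: 75 mm long, 62 mm outside and 56 mm inside diameter (wall 3 mm, closed end 4 mm thick), 0.10 to 0.20 kg. Origin: centre of the outside of the closed end; its x axis runs along the cup's axis towards the open mouth. Starts lying level on its rest, axis 40 mm above the bench.
- cup_mouth (a point): Centre of the cup's mouth (plane of the rim), 75 mm along the cup's x axis from its origin.
- slim_post_seat (a point): Seat of the tall slim drying post: centre of the top face of its flange, 25 mm above the bench, on the post's vertical axis. The fixed post has a round wooden foot 94 mm across and 14 mm high, a round flange 62 mm across up to 25 mm, then an upright aluminium peg 30 mm across rising 95 mm above the seat, its last 15 mm tapering to 14 mm across.
- stout_post_seat (a point): Seat of the short stout drying post: centre of the top face of its flange, 25 mm above the bench, on the post's vertical axis. The same wooden foot (94 mm across), a flange 78 mm across, and an upright aluminium peg 45 mm across rising 50 mm above the seat, its last 15 mm tapering to 28 mm across.
- tube_rest: Low fixed rest on which the tube starts and which keeps it from rolling: two round rails along its x axis, 10 mm thick and 96 mm long, 28 mm apart between centres, tops 12 mm above the bench, on 40 mm wide feet. Origin: its middle, on the bench.
- cup_rest: Low fixed rest on which the cup starts: like the tube's, with rails 66 mm long. Origin: its middle, on the bench.
- spray_can: Bystander: upright metal spray can, 52 mm across, 155 mm high, loose. Origin: centre of its underside, z up.
- paste_jar: Bystander: squat white jar with a black lid, 60 mm across, 60 mm high, loose. Origin: centre of its underside, z up.
- whetstone: Bystander: flat two-layer whetstone, 150 x 50 x 26 mm (x, y, z), loose. Origin: centre of its underside, long side along its x axis.
- blade_jig: Bystander: small aluminium blade clamp, 55 x 60 mm on plan, 40 mm high to the top of its black knob, loose. Origin: centre of its underside.
There are look-alikes about, which are no part of the job. Leave any green or red look-alike of the cup alone. What is shaped like the part that bears stout_post_seat but blue or yellow is not meant.

How it is judged:
At the end, for the whole second after the job is handed in: Tube and cup each stand mouth down on their own post: centre of the mouth within 12 mm of the centre of the post's seat, axis within 8 degrees of vertical, at rest and released (distance between tube_mouth and slim_post_seat below 0.012 m and angle between each of tube, cup's own x axis and vertical above 3 rad and linear speed of each of tube, cup below 0.02 m/s and distance between cup_mouth and stout_post_seat below 0.012 m); the robot touches nothing.
It fails at once if the spray can, the jar, the whetstone or the blade jig is shifted by more than 20 mm (distance of any of spray_can, paste_jar, whetstone, blade_jig from where it was at the start of the episode above 0.02 m).
It fails at once if the tube is dropped: it falls out of the fingers' hold faster than 0.6 m/s (a fall of about 20 mm) (contact force between the fingers and tube below 0.05 N and linear speed of tube above 0.6 m/s).
It fails at once if the cup is dropped: it falls out of the fingers' hold faster than 0.6 m/s (a fall of about 20 mm) (contact force between the fingers and cup below 0.05 N and linear speed of cup above 0.6 m/s).
It also fails if it takes over 70 s, if anything falls off the work surface, if the arm or the gripper's body presses on something with over 40 N, if the wrist force passes 120 N, or if a joint passes its speed limit or range.

### The arm

A 7-joint arm with a two-finger parallel gripper is mounted at the origin on the work surface. World frame = base frame: x ahead of the robot, y to its left, z up, the work surface at z = 0. Lengths are in m, angles in rad, forces in N, time in s.
With the tool pointing down it reaches from about 0.35 to 0.9 m from the base axis. Payload 8.1 kg.
Tool frame: the origin (TCP) lies midway between the tips of the shut fingers; the grasp point (between the pads) lies 19 mm behind it; z points along the fingers, y is the line along which they close (so a half turn about z gives the same grasp; the last joint's range is limited). The gripper opens to 92 mm and grips with 3 to 60 N. Pads are 19 mm wide; open, the fingers measure 130 mm over their backs; the gripper's body (75 mm by 190 mm) begins 47 mm behind the grasp point.
Start: joints at [-1.314, 0.434, 0.025, 1.573, -0.012, 1.134, -0.075], TCP at [0.22, 0.585, 0.227] pointing down, gripper open.
Joint ranges: [-2.62, 2.62], [-0.44, 2.09], [-1.27, 1.32], [0.08, 2.57], [-1.32, 4.46], [0.12, 2], [-2.74, 2.74]. Speed limits (rad/s): [2.22, 2.22, 3.01, 3.01, 3.14, 3.14, 3.14].

### API

Orientations are given as a rotation vector (axis times angle).
In Python, from cell import observe, cams, job gives the robot as it stands. The module is installed in compiled form; this text tells all that it offers.
- The arm moves only by the tool step_arm, never from a script. Its argument "steps" is a list of rows, each a list of 6 numbers: the shift along the world's x, y, z in mm, then the turn, a rotation vector about the world's x, y, z in rad. In form: [[dx, dy, dz, rx, ry, rz], ...]. A call has 1 to 20 rows; each row shifts and turns the commanded pose from where the row before left it; what a row does not reach is not made up. A row lasts 1/12 s, in which the tool goes at most 41.7 mm and 7.16 degrees, less where a joint would pass 70% of its speed; a pose out of reach is approached as far as the arm can. A call with a gripper value outside its range is refused whole. "gripper" is the opening, from 0 (shut) to 1 (fully open), set as the call begins (left out, the last holds). The fingers move at their own pace and stop on an object; "force" is the grip in N (left out, the last holds). Time passes only in rows, so rows that do not move let the fingers close. It gives the time, the measured TCP pose, the force, the opening and the grip force at its end, in the units of the state.
- observe(): the state, without advancing time (a new reading comes with each control period).
- cams.get_image(name): name is "side" or "top" or "wrist"; returns the picture (400x640x3 uint8, red, green, blue); there is no depth.
- cams.get_calibration(name): a dict with "fov_y" (degrees; the focal length in pixels is half the picture's height over the tangent of half this angle, whatever the lens; pixels are square), "cx", "cy" (the principal point, pixels), "world_to_cam" (4x4, takes a point from world to camera coordinates). Camera axes: x right, y up, looking along -z (the intrinsics and any distortion apply to the point x, -y, -z); pixel columns grow to the right and rows downward; lengths in m; the calibration is good to about 2 mm. A picture is of the moment at which its call begins: read the wrist's pose just before it. get_calibration takes no time and is no camera call; for the wrist camera it gives the pose at the moment of the call.
- job.sign_off(): hands the job in; it is judged then, once.
The state is a dict: "clock": time; "joints": joint angles; "dq": joint speeds; "joint_efforts": joint torques, N m; "position": TCP position; "ee_rot": TCP orientation; "force": force on the tool from outside, world axes, zero at the start; "ft_torque": the same for the moment, N m; "width": opening from 0.0 (shut) to 1.0 (fully open); "gripper_force": force on a finger pad.
Only numpy, scipy, OpenCV 4.12 (cv2) and the standard library are available. Lean on these libraries where they do the work, as an engineer would, in place of code of your own. Each camera call takes 0.05 s, during which the arm holds its last target. There are 200 camera calls.

## Working session

There is one attempt and no reset: what is moved stays moved. The work goes in short steps, Python scripts to look and compute and a tool call to move; the robot and the scene stay as the last step left them, time stands still between calls to the robot, and variables do not carry over. Pictures are saved under pics/ and viewed, at most 10 in all, crops included, and the job is handed in when it is done.

Besides the shell and the picture viewer there is one more tool, called after "Emit:" in YAML: its name, and indented under it one key for each argument. step_arm: Moves the arm, as the interface text tells. Its arguments: {"type":"object","properties":{"steps":{"type":"array","items":{"type":"array","items":{"type":"number"}}},"gripper":{"type":"number"},"force":{"type":"number"}},"required":["steps"]}

```bash
mkdir -p pics; python3 - <<'E'
from cell import observe,cams
import cv2,numpy as np
s=observe();print({k:np.round(v,3).tolist() for k,v in s.items()})
for n in("top","side","wrist"):
    c=cams.get_calibration(n);print(n,c["fov_y"],c["cx"],c["cy"],{k:v for k,v in c.items() if k not in("fov_y","cx","cy","world_to_cam")});print(np.round(c["world_to_cam"],4).tolist())
    cv2.imwrite(f"pics/{n}0.png",cams.get_image(n)[:,:,::-1])
E
```

```text
{'clock': 0.0, 'joints': [-1.314, 0.435, 0.025, 1.574, -0.012, 1.134, -0.075], 'dq': [0.002, -0.001, -0.001, 0.001, 0.002, -0.0, 0.001], 'joint_efforts': [0.001, -66.783, 0.985, -31.446, -0.061, 0.043, 0.0], 'position': [0.22, 0.584, 0.226], 'ee_rot': [-0.562, -3.091, 0.003], 'force': [-0.579, -0.304, -0.028], 'ft_torque': [0.045, 0.03, 0.007], 'gripper_force': 0.0, 'width': 1.003}
top 43.802958506696854 322.95659770272374 200.63552327066796 {}
[[0.0025, -1.0, 0.0056, 0.0496], [0.9991, 0.0028, 0.0433, -0.543], [-0.0433, 0.0055, 0.999, -1.2135], [0.0, 0.0, 0.0, 1.0]]
side 43.467855598469356 330.50059878673324 199.7414935854548 {}
[[0.7203, -0.6937, 0.0006, -0.3855], [0.3499, 0.3641, 0.8631, -0.2541], [-0.599, -0.6215, 0.505, -0.7815], [0.0, 0.0, 0.0, 1.0]]
wrist 61.71902613423422 322.0619143538619 195.07662242321538 {}
[[0.3519, 0.936, -0.0011, -0.6244], [-0.8958, 0.3364, -0.2905, 0.0362], [-0.2715, 0.1032, 0.9569, -0.39], [0.0, 0.0, 0.0, 1.0]]
```

View pics/top0.png

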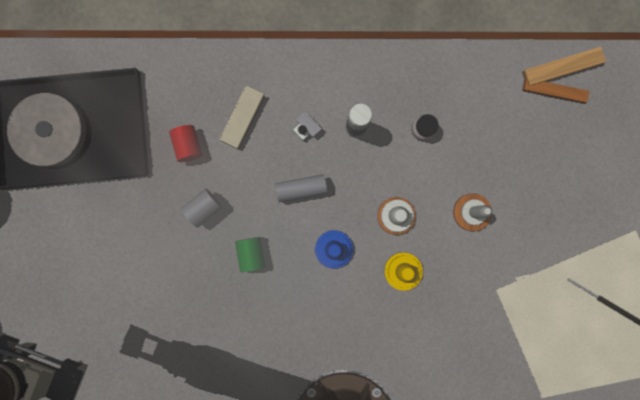

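View pics/side0.png

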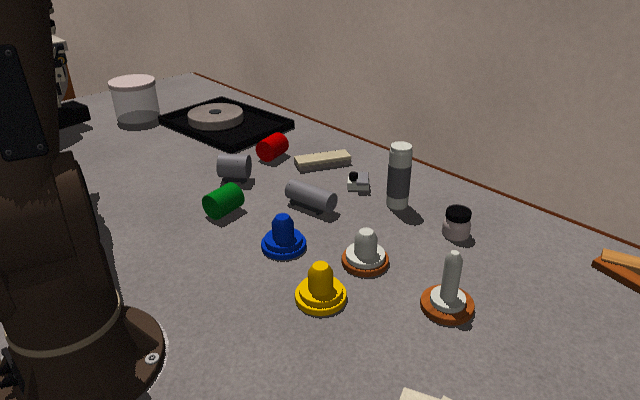

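Top view: the cup candidates are grey (201,207), red (185,143) and green (250,255). The stout post candidates are white and wood (398,215), blue (334,250) and yellow (404,271). The plain steel cup and the white and wood post fit, because the coloured ones are excluded. The tube is at (301,188) and the slim post at (473,211). I'll confirm these in one crop.

```bash
python3 - <<'E'
import cv2,numpy as np
t=cv2.imread("pics/top0.png");s=cv2.imread("pics/side0.png")
a=cv2.resize(t[165:240,175:345],(800,353),interpolation=cv2.INTER_CUBIC)
b=cv2.resize(s[140:220,205:345],(430,246),interpolation=cv2.INTER_CUBIC)
c=cv2.resize(t[185:245,370:500],(370,171),interpolation=cv2.INTER_CUBIC)
o=np.zeros((600,800,3),np.uint8);o[:353]=a;o[353:599,:430]=b;o[353:524,430:]=c
cv2.imwrite("pics/crop0.png",o)
E
```

```text
(no output)
```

View pics/crop0.png

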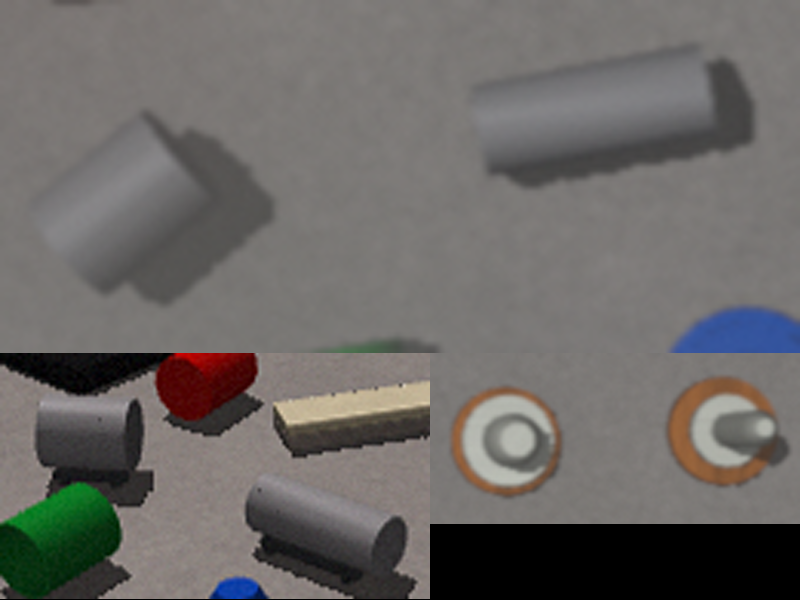

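View pics/wrist0.png

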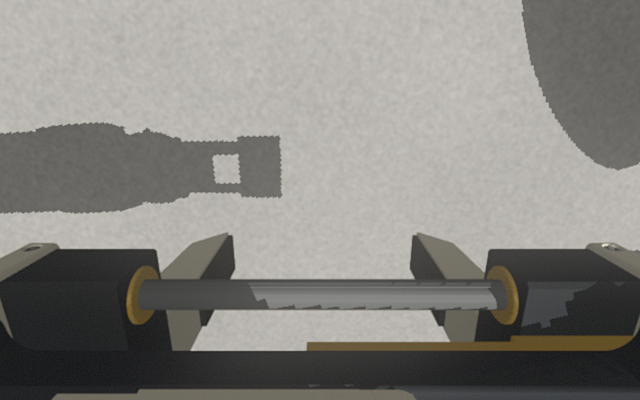

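The steel cup and tube lie at an angle on dark rests, and the white and wood posts are clear. The wrist picture shows only bench. I'll take rough positions from the top and side views, then bring the wrist camera over the vessels.

```bash
cat > h.py <<'E'
from cell import observe,cams
import cv2,numpy as np
from scipy.spatial.transform import Rotation as R
def ray(c,uv):
    f=200/np.tan(np.radians(c["fov_y"])/2);M=np.array(c["world_to_cam"])
    d=np.array([(uv[0]-c["cx"])/f,-(uv[1]-c["cy"])/f,-1.])
    return -M[:3,:3].T@M[:3,3],M[:3,:3].T@d
def onz(c,uv,z):
    o,d=ray(c,uv);return o+d*(z-o[2])/d[2]
def tri(obs):  # [(calib,uv),...] -> point, ray residuals (m)
    A=np.zeros((3,3));b=np.zeros(3);L=[]
    for c,uv in obs:
        o,d=ray(c,uv);d=d/np.linalg.norm(d);P=np.eye(3)-np.outer(d,d);A+=P;b+=P@o;L.append((P,o))
    x=np.linalg.solve(A,b);return x,[np.linalg.norm(P@(x-o)) for P,o in L]
def proj(c,p):
    f=200/np.tan(np.radians(c["fov_y"])/2);M=np.array(c["world_to_cam"]);q=M[:3,:3]@p+M[:3,3]
    return np.array([c["cx"]-f*q[0]/q[2],c["cy"]+f*q[1]/q[2]])
E
python3 - <<'E'
from h import *
t=cams.get_calibration("top");s=cams.get_calibration("side")
k=lambda x,y:(175+x/4.706-.5,165+y/4.706-.5)
for n,z,L in(("tube",.032,[(470,90),(490,172),(700,45),(717,135)]),("cup",.04,[(145,112),(212,190),(35,210),(107,293)])):
    print(n,[np.round(onz(t,k(*p),z),3).tolist() for p in L])
print("slim tip",tri([(t,(487.,211)),(s,(454,252))]),"stout tip",tri([(t,(400.5,214.5)),(s,(367,231))]))
for n,p in(("blue",(334,249)),("yellow",(404,271)),("stoutfoot",(396.5,215.5)),("slimfoot",(473,211.5)),("can",(359,130)),("jar",(426,128)),("jig",(306,127)),("green",(250,255))):print(n,np.round(onz(t,p,.014),3))
for n in("top","side","wrist"):print(n,ray(cams.get_calibration(n),(320,200)))
im=cv2.imread("pics/top0.png");print(im[190,300],im[207,200],im[230,290],im[200,250])
E
```

```text
tube [[0.583, 0.169, 0.032], [0.541, 0.158, 0.032], [0.607, 0.051, 0.032], [0.56, 0.042, 0.032]]
cup [[0.571, 0.334, 0.04], [0.531, 0.3, 0.04], [0.52, 0.39, 0.04], [0.478, 0.352, 0.04]]
slim tip (array([ 0.51549456, -0.31693325,  0.1186983 ]), [np.float64(0.0005999942687400131), np.float64(0.0005999942687400165)]) stout tip (array([ 0.50808496, -0.12984829,  0.07338868]), [np.float64(0.00017812955663659862), np.float64(0.00017812955663669856)])
blue [0.424 0.024 0.014]
yellow [ 0.371 -0.148  0.014]
stoutfoot [ 0.507 -0.13   0.014]
slimfoot [ 0.517 -0.318  0.014]
can [ 0.718 -0.038  0.014]
jar [ 0.723 -0.204  0.014]
jig [0.725 0.093 0.014]
green [0.409 0.229 0.014]
top (array([0.48978716, 0.05780072, 1.23555559]), array([ 4.45561700e-02,  4.20673936e-04, -9.99025287e-01]))
side (array([-0.10149882, -0.66058878,  0.61421696]), array([ 0.58369465,  0.63584607, -0.50540938]))
wrist (array([0.14630093, 0.61259536, 0.38313746]), array([ 0.28259787, -0.11368135, -0.95261184]))
[124 121 122] [131 129 130] [118 121 122] [116 119 121]
```

Tip heights of 0.119 and 0.073 m agree with the stated 0.120 and 0.075. Next I move the wrist camera over the vessels.

Emit:
step_arm:
  steps:
    - [22, -28, 10, 0, 0, 0]
    - [22, -28, 10, 0, 0, 0]
    - [22, -28, 10, 0, 0, 0]
    - [22, -28, 10, 0, 0, 0]
    - [22, -28, 10, 0, 0, 0]
    - [22, -28, 10, 0, 0, 0]
    - [22, -28, 10, 0, 0, 0]
    - [22, -28, 10, 0, 0, 0]
    - [22, -28, 10, 0, 0, 0]
    - [22, -28, 10, 0, 0, 0]
    - [22, -28, 0, 0, 0, 0]
    - [0, 0, 0, 0, 0, 0]
    - [0, 0, 0, 0, 0, 0]

```text
clock: 1.23
position: [0.4634, 0.2747, 0.3267]
ee_rot: [0.57, 3.089, -0.001]
force: [-0.9, 0.1, -0.6]
width: 0.999
gripper_force: 0.0
```

```bash
python3 - <<'E'
from h import *
import pickle
s=observe();print(s["clock"],s["position"],s["ee_rot"],s["dq"])
c=cams.get_calibration("wrist");i=cams.get_image("wrist")[:,:,::-1]
cv2.imwrite("pics/w1.png",i);pickle.dump(c,open("w1.pkl","wb"))
E
```

```text
1.2333 [0.46335225 0.27473276 0.32672272] [ 5.69748289e-01  3.08911908e+00 -6.46508696e-04] [-4.19210237e-02  5.89222448e-03 -5.78157504e-02  5.02795279e-03
 -1.51460951e-02  7.41664938e-05 -2.03107612e-02]
```

View pics/w1.png

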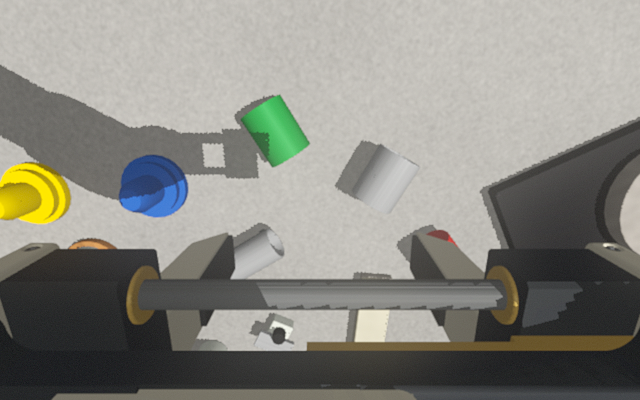

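The wrist view shows the tube's +y end at (272,242) looking like an open mouth and the cup at (385,178). I'll enlarge both to settle which ends are the mouths.

```bash
python3 - <<'E'
import cv2,numpy as np
w=cv2.imread("pics/w1.png");s=cv2.imread("pics/side0.png")
r=lambda i,y0,y1,x0,x1:cv2.resize(i[y0:y1,x0:x1],(400,300),interpolation=cv2.INTER_CUBIC)
a=np.hstack([r(w,135,219,330,442),r(w,222,282,225,305)])
b=np.hstack([r(s,145,190,210,270),r(s,170,221,278,346)])
b=cv2.convertScaleAbs(b,alpha=1.7,beta=-40)
cv2.imwrite("pics/crop1.png",np.vstack([a,b]))
E
```

```text
(no output)
```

View pics/crop1.png

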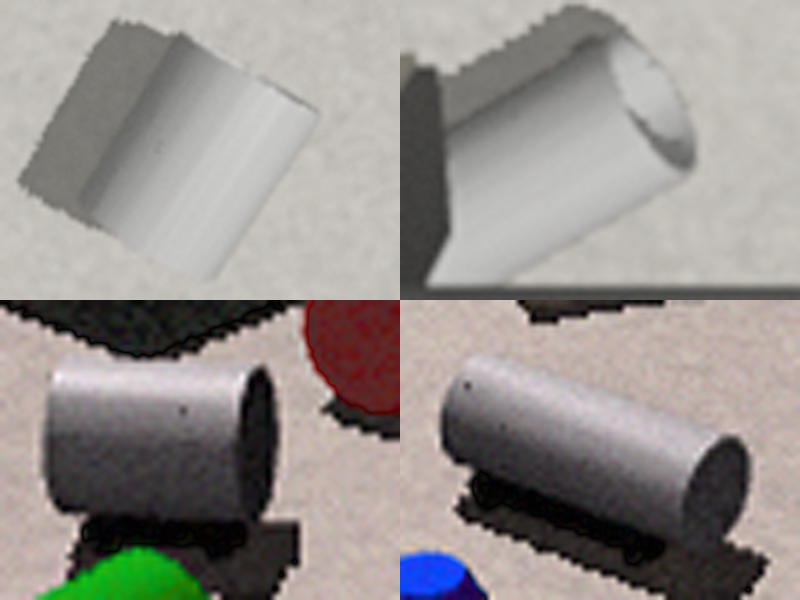

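The tube's mouth is its +y end, since the hollow bore is visible there and the other end is a flat face. The cup's dark +x/−y end looks open in the side view, so I check from the other end before reaching.

Emit:
step_arm:
  steps:
    - [-8, 30, -6, 0, 0, -0.073]
    - [-8, 30, -6, 0, 0, -0.073]
    - [-8, 30, -6, 0, 0, -0.073]
    - [-8, 30, -6, 0, 0, -0.073]
    - [-8, 30, -6, 0, 0, -0.073]
    - [-8, 30, -6, 0, 0, -0.073]
    - [0, 0, 0, 0, 0, 0]
    - [0, 0, 0, 0, 0, 0]
    - [0, 0, 0, 0, 0, 0]

```text
clock: 2.03
position: [0.413, 0.4575, 0.2902]
ee_rot: [-1.216, -2.896, 0.002]
force: [0.6, -0.3, -0.2]
width: 1.001
gripper_force: 0.0
```

```bash
python3 - <<'E'
from h import *
import pickle
s=observe();print(s["clock"],s["position"],s["ee_rot"],s["dq"].round(3),s["joints"].round(3))
c=cams.get_calibration("wrist");i=cams.get_image("wrist")[:,:,::-1]
cv2.imwrite("pics/w2.png",i);pickle.dump(c,open("w2.pkl","wb"))
u=proj(c,np.array([.525,.344,.04])).astype(int);print(u,proj(c,np.array([.573,.105,.032])))
x,y=np.clip(u[0]-110,0,420),np.clip(u[1]-80,0,235)
cv2.imwrite("pics/w2c.png",np.vstack([cv2.resize(i[y:y+165,x:x+220],(480,360),interpolation=cv2.INTER_CUBIC),cv2.resize(i,(480,240))[:]]))
print(x,y)
E
```

```text
2.0333 [0.41297345 0.45752163 0.29018848] [-1.21614329e+00 -2.89643048e+00  1.84585360e-03] [ 0.027 -0.018  0.021  0.004  0.004  0.     0.002] [-1.058  0.378  0.194  1.511 -0.075  1.261 -0.078]
[322 275] [237.68688386 387.81260169]
212 195
```

View pics/w2c.png

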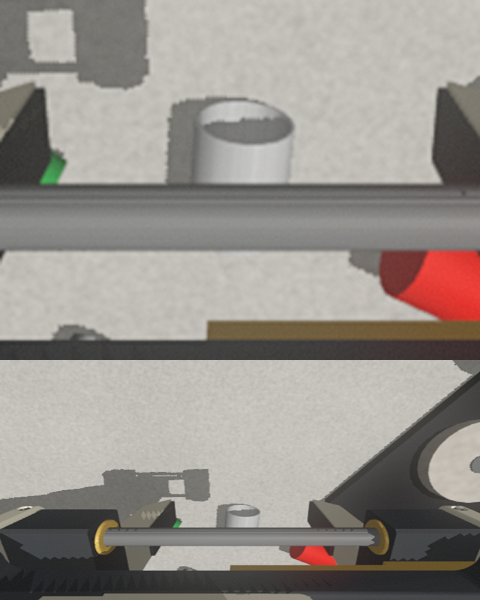

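The cup's open mouth is its −x/+y end: the hollow bore shows at about crop (245,125), i.e. image (324,252). Now I triangulate both vessels from two views.

```bash
python3 - <<'E'
from h import *
import pickle
t=cams.get_calibration("top");w1=pickle.load(open("w1.pkl","rb"));w2=pickle.load(open("w2.pkl","rb"));s=cams.get_calibration("side")
k=lambda x,y:(175+x/4.706-.5,165+y/4.706-.5)
q=lambda x,y:(330+x/3.571-.5,135+y/3.571-.5)
S=lambda x,y:(210+x*60/400-.5,145+(y-300)*45/300-.5)
T=lambda x,y:(278+(x-400)*68/400-.5,170+(y-300)*51/300-.5)
pr=lambda n,a:print(n,np.round(a[0],4),np.round(a[1],4))
pr("cup mouth top+w1",tri([(t,k(71,251.5)),(w1,q(251,76))]))
pr("cup closed top+w1",tri([(t,k(178.5,151)),(w1,q(145,243))]))
pr("cup closed top+side",tri([(t,k(178.5,151)),(s,S(257,442))]))
pr("cup mouth w1+w2",tri([(w1,q(251,76)),(w2,(212+246*.4583-.5,195+125*.4583-.5))]))
pr("tube mouth top+w1",tri([(t,k(480,131)),(w1,(225+252/5-.5,222+105/5-.5))]))
pr("tube closed top+side",tri([(t,k(710,90)),(s,T(716,490))]))
E
```

```text
cup mouth top+w1 [0.4994 0.3699 0.0467] [0.0008 0.0008]
cup closed top+w1 [0.5496 0.3149 0.0429] [0.0015 0.0015]
cup closed top+side [0.5495 0.3181 0.0385] [0.0015 0.0015]
cup mouth w1+w2 [0.5012 0.3714 0.0417] [0.0002 0.0002]
tube mouth top+w1 [0.5615 0.1635 0.0327] [0.0003 0.0003]
tube closed top+side [0.5826 0.0459 0.0335] [0.0007 0.0007]
```

Cup: mouth (.500,.371), closed end (.5495,.317), z≈.041, length 73 mm. Tube: mouth (.5615,.1635), closed end (.5826,.046), z≈.033, length 119 mm. Both agree with the stated sizes. I'll do the tube first, leaning the tool 30° towards the mouth so that the tool still points downwards once the tube is upright.

```bash
cat >> h.py <<'E'
def plan(zt,closing,tcp):
    "shift (mm) and world rotvec from present pose to: tool z = zt, tool y = +-closing, TCP = tcp"
    s=observe();R0=R.from_rotvec(s["ee_rot"]);zt=np.array(zt)/np.linalg.norm(zt);b=None
    for sg in(1,-1):
        y=sg*np.array(closing);y=y-zt*(y@zt);y/=np.linalg.norm(y)
        T=R.from_matrix(np.c_[np.cross(y,zt),y,zt]);v=(T*R0.inv()).as_rotvec()
        if b is None or np.linalg.norm(v)<np.linalg.norm(b):b=v
    print("shift mm",((np.array(tcp)-s["position"])*1000).round(1),"rot",b.round(4),"ang",np.linalg.norm(b).round(3))
E
python3 - <<'E'
from h import *
u=np.array([-.177,.984,0]);zt=np.array([0,0,-.866])+.5*u
plan(zt,[.984,.177,0],[.5703,.1139,.0155+.12])
t=cams.get_calibration("top")
hsv=cv2.cvtColor(cv2.imread("pics/top0.png"),cv2.COLOR_BGR2HSV)
m=cv2.inRange(hsv,(0,150,60),(6,255,255))+cv2.inRange(hsv,(172,150,60),(180,255,255));m[:,:150]=0;m[:,220:]=0;m[175:]=0
p=cv2.boxPoints(cv2.minAreaRect(np.argwhere(m)[:,::-1].astype(np.float32)))
print("red",[onz(t,q,.035)[:2].round(3).tolist() for q in p])
E
```

```text
shift mm [ 156.6 -342.9 -155.1] rot [ 0.4727  0.2431 -0.5824] ang 0.788
red [[0.653, 0.419], [0.721, 0.418], [0.72, 0.386], [0.651, 0.388]]
```

Emit:
step_arm:
  steps:
    - [13, -28.6, -12.9, 0.0473, 0.0243, -0.0582]
    - [13, -28.6, -12.9, 0.0473, 0.0243, -0.0582]
    - [13, -28.6, -12.9, 0.0473, 0.0243, -0.0582]
    - [13, -28.6, -12.9, 0.0473, 0.0243, -0.0582]
    - [13, -28.6, -12.9, 0.0473, 0.0243, -0.0582]
    - [13, -28.6, -12.9, 0.0473, 0.0243, -0.0582]
    - [13, -28.6, -12.9, 0.0473, 0.0243, -0.0582]
    - [13, -28.6, -12.9, 0.0473, 0.0243, -0.0582]
    - [13, -28.6, -12.9, 0.0473, 0.0243, -0.0582]
    - [13, -28.6, -12.9, 0.0473, 0.0243, -0.0582]
    - [13, -28.6, -12.9, 0, 0, 0]
    - [13, -28.6, -12.9, 0, 0, 0]
    - [0, 0, 0, 0, 0, 0]
    - [0, 0, 0, 0, 0, 0]
    - [0, 0, 0, 0, 0, 0]
  gripper: 1
  force: 45

```text
clock: 3.33
position: [0.57, 0.1138, 0.1364]
ee_rot: [-1.735, -2.071, -0.466]
force: [-0.4, 1.2, -0.5]
width: 0.997
gripper_force: 0.0
```

```bash
python3 - <<'E'
from h import *
u=np.array([-.177,.984,0]);zt=np.array([0,0,-.866])+.5*u
plan(zt,[.984,.177,0],[.5703,.1139,.0155])
print(observe()["joints"].round(2))
E
```

```text
shift mm [ 3.000e-01  1.000e-01 -1.209e+02] rot [-0.0013  0.0004  0.0016] ang 0.002
[-0.15  0.56  0.26  1.79 -0.74  1.1   0.7 ]
```

Emit:
step_arm:
  steps:
    - [0, 0, -25, 0, 0, 0]
    - [0, 0, -25, 0, 0, 0]
    - [0, 0, -20, 0, 0, 0]
    - [0, 0, -15, 0, 0, 0]
    - [0, 0, -13, 0, 0, 0]
    - [0, 0, -12, 0, 0, 0]
    - [0, 0, -10, 0, 0, 0]
    - [0, 0, 0, 0, 0, 0]
    - [0, 0, 0, 0, 0, 0]

```text
clock: 4.08
position: [0.57, 0.1139, 0.0159]
ee_rot: [-1.734, -2.072, -0.465]
force: [-0.3, 0.4, 0.9]
width: 0.998
gripper_force: 0.0
```

Emit:
step_arm:
  steps:
    - [0, 0, 0, 0, 0, 0]
    - [0, 0, 0, 0, 0, 0]
    - [0, 0, 0, 0, 0, 0]
    - [0, 0, 0, 0, 0, 0]
    - [0, 0, 0, 0, 0, 0]
    - [0, 0, 0, 0, 0, 0]
    - [0, 0, 0, 0, 0, 0]
    - [0, 0, 0, 0, 0, 0]
  gripper: 0
  force: 45

```text
clock: 4.75
position: [0.5711, 0.1139, 0.0163]
ee_rot: [-1.735, -2.073, -0.467]
force: [4.0, 0.8, 0.7]
width: 0.517
gripper_force: 45.0
```

Held: the opening reads 47.6 mm. Lift, then turn mouth down.

Emit:
step_arm:
  steps:
    - [0, 0, 10, 0, 0, 0]
    - [0, 0, 20, 0, 0, 0]
    - [0, 0, 30, 0, 0, 0]
    - [0, 0, 30, 0, 0, 0]
    - [0, 0, 30, 0, 0, 0]
    - [0, -4, 30, -0.1031, -0.0185, 0]
    - [0, -8, 25, -0.1031, -0.0185, 0]
    - [0, -12, 20, -0.1031, -0.0185, 0]
    - [0, -12, 15, -0.1031, -0.0185, 0]
    - [0, -12, 0, -0.1031, -0.0185, 0]
    - [0, -12, 0, -0.1031, -0.0185, 0]
    - [0, -12, 0, -0.1031, -0.0185, 0]
    - [0, -12, 0, -0.1031, -0.0185, 0]
    - [0, -12, 0, -0.1031, -0.0185, 0]
    - [0, -12, 0, -0.1031, -0.0185, 0]
    - [0, -12, 0, -0.1031, -0.0185, 0]
    - [0, -12, 0, -0.1031, -0.0185, 0]
    - [0, -12, 0, -0.1031, -0.0185, 0]
    - [0, -12, 0, -0.1031, -0.0185, 0]
    - [0, -12, 0, -0.1031, -0.0185, 0]

```text
clock: 6.42
position: [0.5703, -0.0537, 0.2268]
ee_rot: [1.413, 1.69, -0.817]
force: [0.4, -0.5, -2.3]
width: 0.516
gripper_force: 45.0
```

```bash
python3 - <<'E'
from h import *
s=observe();Rm=R.from_rotvec(s["ee_rot"]).as_matrix();print(s["joints"].round(2),s["position"].round(4),"z",Rm[:,2].round(3),"y",Rm[:,1].round(3))
E
```

```text
[-1.1   0.71  0.8   1.93  0.64  1.03 -0.62] [ 0.5703 -0.0537  0.2268] z [ 0.156 -0.854 -0.497] y [0.984 0.178 0.003]
```

Emit:
step_arm:
  steps:
    - [-3.7, -23, -1.3, 0, 0, 0.0417]
    - [-3.7, -23, -1.3, 0, 0, 0.0417]
    - [-3.7, -23, -1.3, 0, 0, 0.0417]
    - [-3.7, -23, -1.3, 0, 0, 0.0417]
    - [-3.7, -23, -1.3, 0, 0, 0.0417]
    - [-3.7, -23, -1.3, 0, 0, 0.0417]
    - [-3.7, -23, -1.3, 0, 0, 0.0417]
    - [-3.7, -23, -1.3, 0, 0, 0.0417]
    - [-3.7, -23, -1.3, 0, 0, 0.0417]
    - [-3.7, -23, -1.3, 0, 0, 0.0417]
    - [-3.7, -23, -1.3, 0, 0, 0.0417]
    - [-3.7, -23, -1.3, 0, 0, 0.0417]
    - [0, 0, 0, 0, 0, 0]
    - [0, 0, 0, 0, 0, 0]
    - [0, 0, 0, 0, 0, 0]

```text
clock: 7.67
position: [0.5307, -0.3073, 0.2145]
ee_rot: [0.973, 1.904, -0.567]
force: [-0.2, -0.1, -1.6]
width: 0.518
gripper_force: 45.0
```

```bash
python3 - <<'E'
from h import *
s=observe();Rm=R.from_rotvec(s["ee_rot"]).as_matrix();print(s["clock"],s["joints"].round(2),s["position"].round(4),"z",Rm[:,2].round(3),"y",Rm[:,1].round(3))
G=s["position"]-.019*Rm[:,2];print("G",G)
c=Rm@np.zeros(3)
si=cams.get_image("side")[:,:,::-1];to=cams.get_image("top")[:,:,::-1]
cs=cams.get_calibration("side");ct=cams.get_calibration("top")
for n,d in(("mouth",-.06),("closed",.06)):
    print(n,proj(cs,G+[0,0,d]).round(1),proj(ct,G+[0,0,d]).round(1))
print("seat",proj(cs,np.array([.516,-.3175,.025])),"tip",proj(cs,np.array([.516,-.3175,.12])))
a=cv2.resize(si[150:340,360:540],(569,600),interpolation=cv2.INTER_CUBIC)
b=cv2.resize(to[140:270,430:530],(231,300),interpolation=cv2.INTER_CUBIC)
o=np.zeros((600,800,3),np.uint8);o[:,:569]=a;o[:300,569:]=b;cv2.imwrite("pics/p1.png",o)
E
```

```text
7.6667 [-0.68  0.48  0.89  2.48  2.27  0.56 -1.56] [ 0.5307 -0.3073  0.2145] z [ 0.51  -0.705 -0.493] y [ 0.81   0.586 -0.   ]
G [ 0.52106184 -0.29389212  0.22386168]
mouth [447.9 222.4] [483.1 208.1]
closed [457.2 156.5] [503.6 206.3]
seat [448.11686717 295.2370331 ] tip [454.92804616 251.32983213]
```

View pics/p1.png

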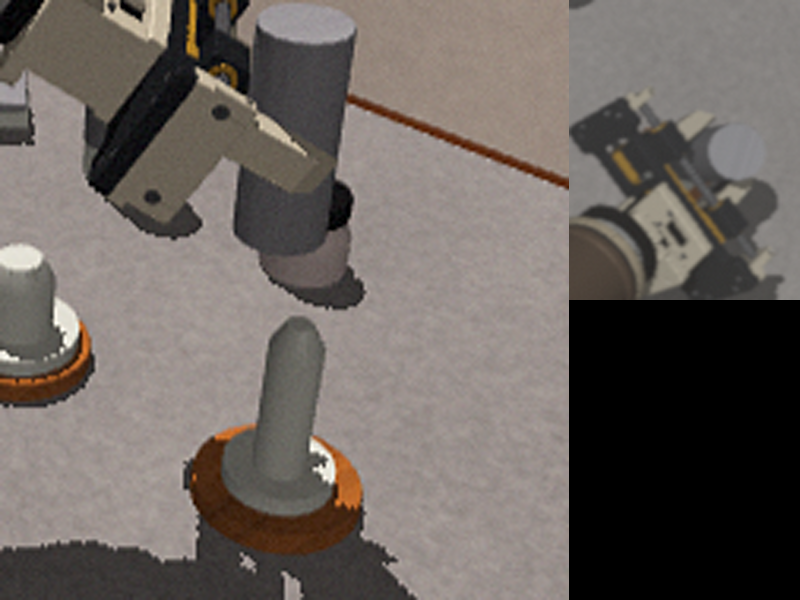

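The tube is held square: its mouth at px (449.5,222) and closed end at (457,158) match the predictions to about 1.5 px. Joint 4 is near its limit, so I yaw back a little while centring over the peg.

Emit:
step_arm:
  steps:
    - [-1.5, -3.7, 0, 0, 0, -0.05]
    - [-1.5, -3.7, 0, 0, 0, -0.05]
    - [-1.5, -3.7, 0, 0, 0, -0.05]
    - [-1.5, -3.7, 0, 0, 0, -0.05]
    - [-1.5, -3.7, 0, 0, 0, -0.05]
    - [-1.5, -3.7, 0, 0, 0, -0.05]
    - [-1.2, -3.8, 0, 0, 0, -0.05]
    - [0, 0, 0, 0, 0, 0]
    - [0, 0, 0, 0, 0, 0]
    - [0, 0, 0, 0, 0, 0]

```text
clock: 8.6
position: [0.5211, -0.3307, 0.2147]
ee_rot: [1.285, 1.759, -0.757]
force: [-0.4, 0.3, -1.0]
width: 0.518
gripper_force: 45.0
```

```bash
python3 - <<'E'
from h import *
s=observe();Rm=R.from_rotvec(s["ee_rot"]).as_matrix();print(s["clock"],s["joints"].round(2),s["position"].round(4),"z",Rm[:,2].round(3),"y",Rm[:,1].round(3))
G=s["position"]-.019*Rm[:,2];print("G",G)
si=cams.get_image("side")[:,:,::-1];to=cams.get_image("top")[:,:,::-1]
cs=cams.get_calibration("side");ct=cams.get_calibration("top")
for n,d in(("mouth",-.06),("closed",.06)):
    print(n,proj(cs,G+[0,0,d]).round(1),proj(ct,G+[0,0,d]).round(1))
# closed end disc in both pictures: brighter grey, circle from the top view
u=proj(ct,G+[0,0,.06]).astype(int);cv2.imwrite("pics/t.png",to)
g=cv2.cvtColor(to,cv2.COLOR_BGR2GRAY)
a=cv2.resize(si[130:310,400:520],(400,600),interpolation=cv2.INTER_CUBIC)
b=cv2.resize(to[u[1]-30:u[1]+30,u[0]-20:u[0]+20],(400,600),interpolation=cv2.INTER_CUBIC);print(u)
cv2.imwrite("pics/p2.png",np.hstack([a,b]))
E
```

```text
8.6 [-0.88  0.81  1.25  2.31  1.42  0.21 -1.02] [ 0.5211 -0.3307  0.2147] z [ 0.26  -0.832 -0.491] y [ 0.954  0.301 -0.005]
G [ 0.51620371 -0.31487987  0.22401868]
mouth [457.  228.5] [492.9 210.4]
closed [467.3 161.7] [514.6 208.9]
[514 208]
```

View pics/p2.png

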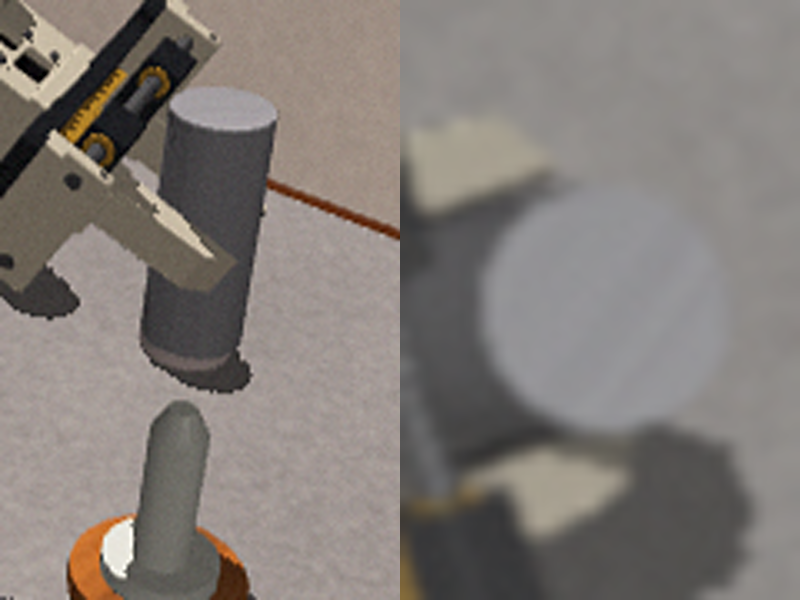

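The tube closed-end circle is at px (513.8,208.3), less than 2 mm from the prediction, and the tube is vertical. I shift about 3.5 mm and descend in stages, watching joints and force.

Emit:
step_arm:
  steps:
    - [-1, -3.5, 0, 0, 0, 0]
    - [0, 0, -8, 0, 0, 0]
    - [0, 0, -10, 0, 0, 0]
    - [0, 0, -10, 0, 0, 0]
    - [0, 0, -10, 0, 0, 0]
    - [0, 0, 0, 0, 0, 0]

```text
clock: 9.2
position: [0.519, -0.335, 0.1753]
ee_rot: [1.29, 1.759, -0.757]
force: [0.6, -0.1, -0.7]
width: 0.518
gripper_force: 45.0
```

```bash
python3 - <<'E'
from h import *
s=observe();Rm=R.from_rotvec(s["ee_rot"]).as_matrix();print(s["clock"],s["joints"].round(3),s["position"].round(4),"z",Rm[:,2].round(3),"y",Rm[:,1].round(3),s["position"]-.019*Rm[:,2])
E
```

```text
9.2 [-0.802  0.847  1.128  2.332  1.729  0.249 -1.394] [ 0.519  -0.335   0.1753] z [ 0.257 -0.831 -0.493] y [ 0.954  0.298 -0.005] [ 0.51408317 -0.31924636  0.1846287 ]
```

Emit:
step_arm:
  steps:
    - [1, 1, -4, 0, 0, 0]
    - [0, 0, -6, 0, 0, 0]
    - [0, 0, -6, 0, 0, 0]
    - [0, 0, -6, 0, 0, 0]
    - [0, 0, -6, 0, 0, 0]
    - [0, 0, -6, 0, 0, 0]
    - [0, 0, -6, 0, 0, 0]
    - [0, 0, 0, 0, 0, 0]

```text
clock: 9.87
position: [0.5205, -0.3342, 0.1361]
ee_rot: [1.289, 1.758, -0.758]
force: [-0.6, 0.7, -1.3]
width: 0.517
gripper_force: 45.0
```

```bash
python3 - <<'E'
from h import *
s=observe();Rm=R.from_rotvec(s["ee_rot"]).as_matrix();print(s["clock"],s["joints"].round(3),s["position"].round(4),"z",Rm[:,2].round(3),"y",Rm[:,1].round(3),s["position"]-.019*Rm[:,2],s["force"],s["ft_torque"])
E
```

```text
9.8667 [-0.719  0.868  0.97   2.338  1.837  0.348 -1.573] [ 0.5205 -0.3342  0.1361] z [ 0.257 -0.832 -0.492] y [ 0.955  0.298 -0.004] [ 0.51564118 -0.31840717  0.14545979] [-0.56733136  0.71350029 -1.32886654] [ 1.2106637   0.41468176 -0.03132653]
```

Emit:
step_arm:
  steps:
    - [0, 0, -6, 0, 0, 0]
    - [0, 0, -6, 0, 0, 0]
    - [0, 0, -6, 0, 0, 0]
    - [0, 0, -6, 0, 0, 0]
    - [0, 0, -6, 0, 0, 0]
    - [0, 0, -6, 0, 0, 0]
    - [0, 0, -6, 0, 0, 0]
    - [0, 0, -5, 0, 0, 0]
    - [0, 0, -4, 0, 0, 0]
    - [0, 0, -3, 0, 0, 0]
    - [0, 0, 0, 0, 0, 0]

```text
clock: 10.78
position: [0.5204, -0.3344, 0.0821]
ee_rot: [1.289, 1.757, -0.758]
force: [-0.3, -0.4, -1.1]
width: 0.519
gripper_force: 45.0
```

```bash
python3 - <<'E'
from h import *
s=observe();Rm=R.from_rotvec(s["ee_rot"]).as_matrix();print(s["clock"],s["joints"].round(3),s["position"].round(4),"z",Rm[:,2].round(3),"y",Rm[:,1].round(3),s["position"]-.019*Rm[:,2],s["force"],s["ft_torque"])
E
```

```text
10.7833 [-0.624  0.936  0.803  2.338  1.931  0.45  -1.76 ] [ 0.5204 -0.3344  0.0821] z [ 0.257 -0.832 -0.491] y [ 0.955  0.298 -0.005] [ 0.51548214 -0.3185767   0.09145646] [-0.28575657 -0.41474325 -1.14225098] [ 1.21092668  0.46244604 -0.03946327]
```

6 mm to go. I feel for the seat in 1 mm rows.

Emit:
step_arm:
  steps:
    - [0, 0, -2, 0, 0, 0]
    - [0, 0, -1, 0, 0, 0]
    - [0, 0, -1, 0, 0, 0]
    - [0, 0, -1, 0, 0, 0]
    - [0, 0, 0, 0, 0, 0]
    - [0, 0, 0, 0, 0, 0]

```text
clock: 11.28
position: [0.5205, -0.3344, 0.0778]
ee_rot: [1.289, 1.757, -0.758]
force: [0.4, -0.8, -0.9]
width: 0.515
gripper_force: 45.0
```

Emit:
step_arm:
  steps:
    - [0, 0, -1, 0, 0, 0]
    - [0, 0, -1, 0, 0, 0]
    - [0, 0, 0, 0, 0, 0]
    - [0, 0, 0, 0, 0, 0]

```text
clock: 11.62
position: [0.5205, -0.3346, 0.0759]
ee_rot: [1.289, 1.756, -0.758]
force: [0.7, -0.4, 0.5]
width: 0.518
gripper_force: 45.0
```

Emit:
step_arm:
  steps:
    - [0, 0, -1, 0, 0, 0]
    - [0, 0, -1, 0, 0, 0]
    - [0, 0, 0, 0, 0, 0]
    - [0, 0, 0, 0, 0, 0]

```text
clock: 11.95
position: [0.5207, -0.3355, 0.0757]
ee_rot: [1.288, 1.752, -0.759]
force: [-2.7, 6.0, 13.1]
width: 0.519
gripper_force: 45.0
```

Seated: 13 N up on the tool at the expected height. Release and back off along the tool.

Emit:
step_arm:
  steps:
    - [0, 0, 0, 0, 0, 0]
    - [0, 0, 0, 0, 0, 0]
    - [0, 0, 0, 0, 0, 0]
    - [0, 0, 0, 0, 0, 0]
    - [0, 0, 0, 0, 0, 0]
    - [0, 0, 0, 0, 0, 0]
    - [0, 0, 0, 0, 0, 0]
    - [0, 0, 0, 0, 0, 0]
  gripper: 0.9

```text
clock: 12.62
position: [0.5205, -0.3344, 0.0737]
ee_rot: [1.289, 1.757, -0.758]
force: [0.2, -0.2, 0.2]
width: 0.9
gripper_force: 0.0
```

Emit:
step_arm:
  steps:
    - [-2.6, 8.3, 4.9, 0, 0, 0]
    - [-2.6, 8.3, 4.9, 0, 0, 0]
    - [-5, 16.6, 9.8, 0, 0, 0]
    - [-5, 16.6, 9.8, 0, 0, 0]
    - [-5, 16.6, 9.8, 0, 0, 0]
    - [-5, 16.6, 9.8, 0, 0, 0]
    - [-5, 16.6, 9.8, 0, 0, 0]
    - [0, 0, 25, 0, 0, 0]
    - [0, 0, 25, 0, 0, 0]
    - [0, 0, 25, 0, 0, 0]
    - [0, 0, 25, 0, 0, 0]
    - [0, 0, 0, 0, 0, 0]

```text
clock: 13.62
position: [0.4904, -0.2357, 0.2354]
ee_rot: [1.294, 1.754, -0.754]
force: [0.8, -0.5, -0.1]
width: 0.898
gripper_force: 0.0
```

```bash
python3 - <<'E'
from h import *
s=observe();print(s["clock"],s["joints"].round(2),s["position"])
si=cams.get_image("side")[:,:,::-1];cs=cams.get_calibration("side");cv2.imwrite("pics/s3.png",si);cv2.imwrite("pics/t3.png",cams.get_image("top")[:,:,::-1])
u=np.array([-.676,.737,0]);a=np.radians(40);zt=np.array([0,0,-np.cos(a)])+np.sin(a)*u
G=np.array([.500,.371,.041])-.032*u;print("G",G,"tcp",G+.019*zt)
plan(zt,[.737,.676,0],G+.019*zt+[0,0,.15])
E
```

```text
13.6167 [-1.08  0.59  1.09  2.35  1.14  0.58 -0.83] [ 0.49043231 -0.23565306  0.2353989 ]
G [0.521632 0.347416 0.041   ] tcp [0.51337604 0.35641695 0.02644516]
shift mm [ 22.8 590.8 -56. ] rot [1.5296 0.8795 0.3192] ang 1.793
```

View pics/s3.png

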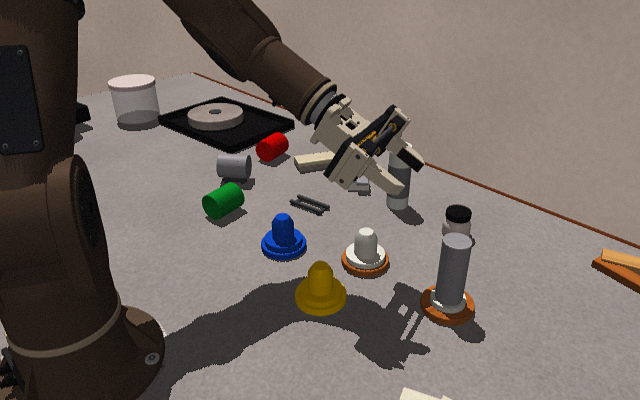

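The tube stands upright and fully down at (452,290), free of the fingers. Now over to the cup, with the tool leaning 40°.

Emit:
step_arm:
  steps:
    - [1, 24.6, 3, 0.0637, 0.0366, 0.0133]
    - [1, 24.6, 3, 0.0637, 0.0366, 0.0133]
    - [1, 24.6, 3, 0.0637, 0.0366, 0.0133]
    - [1, 24.6, 3, 0.0637, 0.0366, 0.0133]
    - [1, 24.6, 0, 0.0637, 0.0366, 0.0133]
    - [1, 24.6, 0, 0.0637, 0.0366, 0.0133]
    - [1, 24.6, 0, 0.0637, 0.0366, 0.0133]
    - [1, 24.6, 0, 0.0637, 0.0366, 0.0133]
    - [1, 24.6, 0, 0.0637, 0.0366, 0.0133]
    - [1, 24.6, 0, 0.0637, 0.0366, 0.0133]
    - [1, 24.6, 0, 0.0637, 0.0366, 0.0133]
    - [1, 24.6, 0, 0.0637, 0.0366, 0.0133]
    - [1, 24.6, 0, 0.0637, 0.0366, 0.0133]
    - [1, 24.6, 0, 0.0637, 0.0366, 0.0133]
    - [1, 24.6, 0, 0.0637, 0.0366, 0.0133]
    - [1, 24.6, 0, 0.0637, 0.0366, 0.0133]
  gripper: 1

```text
clock: 15.05
position: [0.5062, 0.1596, 0.2428]
ee_rot: [-1.395, -2.649, 0.045]
force: [-0.4, -0.3, -0.3]
width: 0.999
gripper_force: 0.0
```

Emit:
step_arm:
  steps:
    - [1, 24.6, -8, 0.0637, 0.0366, 0.0133]
    - [1, 24.6, -8, 0.0637, 0.0366, 0.0133]
    - [1, 24.6, -8, 0.0637, 0.0366, 0.0133]
    - [1, 24.6, -8, 0.0637, 0.0366, 0.0133]
    - [1, 24.6, -8, 0.0637, 0.0366, 0.0133]
    - [1, 24.6, -8, 0.0637, 0.0366, 0.0133]
    - [1, 24.6, -8, 0.0637, 0.0366, 0.0133]
    - [1, 24.6, -8, 0.0637, 0.0366, 0.0133]
    - [0, 0, 0, 0, 0, 0]
    - [0, 0, 0, 0, 0, 0]
    - [0, 0, 0, 0, 0, 0]

```text
clock: 15.97
position: [0.5142, 0.3545, 0.1788]
ee_rot: [-0.999, -2.272, -0.357]
force: [-0.9, -0.1, 0.8]
width: 1.0
gripper_force: 0.0
```

```bash
cat > c.py <<'E'
from h import *
s=observe();print(s["clock"],s["joints"].round(2),s["position"])
u=np.array([-.676,.737,0]);a=np.radians(40);zt=np.array([0,0,-np.cos(a)])+np.sin(a)*u
G=np.array([.500,.371,.041])-.032*u
plan(zt,[.737,.676,0],G+.019*zt+[0,0,.15])
E
python3 c.py
```

```text
15.9667 [-0.53  0.69  0.32  1.53 -0.8   1.43  0.81] [0.51424575 0.35446981 0.17878165]
shift mm [-0.9  1.9 -2.3] rot [ 0.0054  0.0005 -0.0009] ang 0.005
```

Emit:
step_arm:
  steps:
    - [-0.9, 1.9, -22, 0, 0, 0]
    - [0, 0, -22, 0, 0, 0]
    - [0, 0, -22, 0, 0, 0]
    - [0, 0, -20, 0, 0, 0]
    - [0, 0, -16, 0, 0, 0]
    - [0, 0, -14, 0, 0, 0]
    - [0, 0, -12, 0, 0, 0]
    - [0, 0, -12, 0, 0, 0]
    - [0, 0, -12, 0, 0, 0]
    - [0, 0, 0, 0, 0, 0]
    - [0, 0, 0, 0, 0, 0]

```text
clock: 16.88
position: [0.5132, 0.3574, 0.0281]
ee_rot: [-0.996, -2.272, -0.36]
force: [-0.3, -0.3, 0.0]
width: 1.001
gripper_force: 0.0
```

Emit:
step_arm:
  steps:
    - [0, 0, 0, 0, 0, 0]
    - [0, 0, 0, 0, 0, 0]
    - [0, 0, 0, 0, 0, 0]
    - [0, 0, 0, 0, 0, 0]
    - [0, 0, 0, 0, 0, 0]
    - [0, 0, 0, 0, 0, 0]
    - [0, 0, 0, 0, 0, 0]
  gripper: 0
  force: 45

```text
clock: 17.47
position: [0.5123, 0.3568, 0.0291]
ee_rot: [-0.995, -2.271, -0.359]
force: [-4.8, -4.9, 5.5]
width: 0.675
gripper_force: 44.5
```

Held: 62.1 mm. Lift and turn mouth down.

Emit:
step_arm:
  steps:
    - [0, 0, 10, 0, 0, 0]
    - [0, 0, 20, 0, 0, 0]
    - [0, 0, 30, 0, 0, 0]
    - [0, 0, 30, 0, 0, 0]
    - [0, -3, 30, 0, 0, 0]
    - [0, -8, 25, -0.0772, -0.0708, 0]
    - [0, -14, 20, -0.0772, -0.0708, 0]
    - [0, -18, 15, -0.0772, -0.0708, 0]
    - [0, -18, 10, -0.0772, -0.0708, 0]
    - [0, -18, 0, -0.0772, -0.0708, 0]
    - [0, -18, 0, -0.0772, -0.0708, 0]
    - [0, -18, 0, -0.0772, -0.0708, 0]
    - [0, -18, 0, -0.0772, -0.0708, 0]
    - [0, -18, 0, -0.0772, -0.0708, 0]
    - [0, -18, 0, -0.0772, -0.0708, 0]
    - [0, -18, 0, -0.0772, -0.0708, 0]
    - [0, -18, 0, -0.0772, -0.0708, 0]
    - [0, -18, 0, -0.0772, -0.0708, 0]
    - [0, -18, 0, -0.0772, -0.0708, 0]
    - [0, -18, 0, -0.0772, -0.0708, 0]

```text
clock: 19.13
position: [0.5134, 0.0992, 0.2193]
ee_rot: [0.925, 2.107, -0.432]
force: [1.1, 0.2, -3.3]
width: 0.682
gripper_force: 44.4
```

```bash
cat > d.py <<'E'
from h import *
s=observe();Rm=R.from_rotvec(s["ee_rot"]).as_matrix();print(s["clock"],s["joints"].round(2),s["position"].round(4),"z",Rm[:,2].round(3),"y",Rm[:,1].round(3))
a=-.829-.4;h=np.array([np.cos(a),np.sin(a),0]);zt=.766*h-np.array([0,0,.643])
G=np.array([.5075,-.130,.14])-.002*h
plan(zt,np.cross(h,[0,0,1]),G+.019*zt)
E
python3 d.py
```

```text
19.1333 [-1.62  0.5   1.01  2.21  0.73  0.72 -0.52] [0.5134 0.0992 0.2193] z [ 0.522 -0.565 -0.639] y [0.735 0.678 0.002]
shift mm [  -1.7 -241.1  -91.5] rot [ 0.0034  0.0042 -0.4026] ang 0.403
```

Emit:
step_arm:
  steps:
    - [0, -18.5, 0, 0, 0, -0.031]
    - [0, -18.5, 0, 0, 0, -0.031]
    - [0, -18.5, 0, 0, 0, -0.031]
    - [0, -18.5, 0, 0, 0, -0.031]
    - [0, -18.5, 0, 0, 0, -0.031]
    - [0, -18.5, 0, 0, 0, -0.031]
    - [0, -18.5, 0, 0, 0, -0.031]
    - [0, -18.5, -8, 0, 0, -0.031]
    - [0, -18.5, -8, 0, 0, -0.031]
    - [0, -18.5, -9, 0, 0, -0.031]
    - [0, -18.5, -9, 0, 0, -0.031]
    - [0, -18.5, -9, 0, 0, -0.031]
    - [0, -18.5, -9, 0, 0, -0.031]
    - [0, 0, 0, 0, 0, 0]
    - [0, 0, 0, 0, 0, 0]
    - [0, 0, 0, 0, 0, 0]

```text
clock: 20.47
position: [0.5138, -0.143, 0.1671]
ee_rot: [1.361, 1.918, -0.636]
force: [0.0, 1.0, -1.7]
width: 0.677
gripper_force: 44.4
```

```bash
python3 d.py; python3 - <<'E'
from h import *
s=observe();Rm=R.from_rotvec(s["ee_rot"]).as_matrix();G=s["position"]-.019*Rm[:,2];print("G",G)
for n in("top","side"):
    c=cams.get_calibration(n);im=cams.get_image(n)[:,:,::-1];cv2.imwrite(f"pics/{n}4.png",im)
    p=proj(c,G+[0,0,.043]);print(n,"closed",p,"mouth",proj(c,G-[0,0,.032]))
    x,y=p.round().astype(int);print(x,y)
    # region of similar grey around the closed end's centre
    sub=im.copy();m=np.zeros((402,642),np.uint8)
    for tol in(6,9,12):
        m[:]=0;q=cv2.GaussianBlur(sub,(3,3),0)
        cv2.floodFill(q,m,(int(x),int(y)),0,(tol,)*3,(tol,)*3,4|(255<<8)|cv2.FLOODFILL_FIXED_RANGE|cv2.FLOODFILL_MASK_ONLY)
        k=np.argwhere(m[1:-1,1:-1]==255)[:,::-1].astype(np.int32);print(tol,len(k),cv2.fitEllipse(cv2.convexHull(k)) if len(k)>20 else "",k.min(0),k.max(0))
E
```

```text
20.4667 [-1.13  0.65  1.04  2.27  0.71  0.5  -0.53] [ 0.5138 -0.143   0.1671] z [ 0.254 -0.724 -0.641] y [0.944 0.331 0.   ]
shift mm [ -2.1   1.1 -39.3] rot [0.0018 0.0007 0.0049] ang 0.005
G [ 0.50896116 -0.12919987  0.17931468]
top closed [411.90694515 213.00369869] mouth [405.59387501 213.63551459]
412 213
6 523 ((413.76947021484375, 212.92828369140625), (25.685213088989258, 27.28231430053711), 4.9109673500061035) [402 200] [426 226]
9 554 ((414.1573181152344, 212.68959045410156), (26.114604949951172, 28.037708282470703), 13.597162246704102) [402 199] [427 226]
12 7807 ((537.322998046875, 277.6277160644531), (143.44668579101562, 392.9526672363281), 134.1555633544922) [388 132] [602 320]
side closed [370.28571339 161.12684688] mouth [368.64376268 197.55763653]
370 161
6 353 ((372.10882568359375, 162.0803985595703), (15.271393775939941, 30.745349884033203), 82.74723815917969) [356 154] [387 169]
9 468 ((372.36175537109375, 158.78256225585938), (22.60355567932129, 33.731239318847656), 80.79165649414062) [356 147] [387 169]
12 509 ((372.33221435546875, 158.37818908691406), (23.574350357055664, 34.18626403808594), 80.69841766357422) [356 146] [387 170]
```

```bash
python3 - <<'E'
from h import *
t=cams.get_calibration("top");s=cams.get_calibration("side");print(tri([(t,(413.8,212.9)),(s,(372.1,162.1))]))
# same measure on the post tip for comparison: peg-top region in the first pictures
for n,x,y in(("top",400,215),("side",366,232)):
    im=cv2.GaussianBlur(cv2.imread(f"pics/{n}0.png"),(3,3),0);m=np.zeros((402,642),np.uint8)
    cv2.floodFill(im,m,(x,y),0,(8,)*3,(8,)*3,4|(255<<8)|cv2.FLOODFILL_FIXED_RANGE|cv2.FLOODFILL_MASK_ONLY)
    k=np.argwhere(m[1:-1,1:-1]==255)[:,::-1];print(n,len(k),k.min(0),k.max(0),k.mean(0))
# foot (wood colour) ellipse, top view
h=cv2.cvtColor(cv2.imread("pics/top0.png"),cv2.COLOR_BGR2HSV);m=cv2.inRange(h,(3,90,40),(20,255,255));m[:,:370]=0;m[:,430:]=0;m[:190]=0;m[240:]=0
k=np.argwhere(m)[:,::-1].astype(np.int32);e=cv2.fitEllipse(cv2.convexHull(k));print(e,onz(t,e[0],.012))
E
```

```text
(array([ 0.50924196, -0.13322832,  0.22170573]), [np.float64(6.793880631527072e-05), np.float64(6.793880631525798e-05)])
top 69 [396 211] [404 219] [400. 215.]
side 58 [360 229] [371 234] [365.60344828 231.12068966]
((396.2253112792969, 215.47396850585938), (37.25474548339844, 38.0091552734375), 104.88469696044922) [ 0.50676184 -0.12935547  0.012     ]
```

Cup closed end measured at (.509,-.133,.222) and the post at (.507,-.1295). I shift by (−2,+3) mm and lower.

Emit:
step_arm:
  steps:
    - [-1, 1.5, -8, 0, 0, 0]
    - [-1, 1.5, -10, 0, 0, 0]
    - [0, 0, -10, 0, 0, 0]
    - [0, 0, -10, 0, 0, 0]
    - [0, 0, -10, 0, 0, 0]
    - [0, 0, -8, 0, 0, 0]
    - [0, 0, -6, 0, 0, 0]
    - [0, 0, -6, 0, 0, 0]
    - [0, 0, -4, 0, 0, 0]
    - [0, 0, 0, 0, 0, 0]
    - [0, 0, 0, 0, 0, 0]

```text
clock: 21.48
position: [0.5114, -0.1391, 0.0946]
ee_rot: [1.356, 1.919, -0.639]
force: [-0.0, -0.4, -0.6]
width: 0.678
gripper_force: 44.4
```

```bash
python3 - <<'E'
from h import *
s=observe();Rm=R.from_rotvec(s["ee_rot"]).as_matrix();G=s["position"]-.019*Rm[:,2];print(s["clock"],s["joints"].round(2),"G",G,s["force"])
P=[]
for n in("top","side"):
    c=cams.get_calibration(n);im=cams.get_image(n)[:,:,::-1]
    p=proj(c,G+[.0,-.003,.043]);m=np.zeros((402,642),np.uint8);q=cv2.GaussianBlur(im,(3,3),0)
    cv2.floodFill(q,m,tuple(int(v) for v in p.round()),0,(6,)*3,(6,)*3,4|(255<<8)|cv2.FLOODFILL_FIXED_RANGE|cv2.FLOODFILL_MASK_ONLY)
    k=np.argwhere(m[1:-1,1:-1]==255)[:,::-1].astype(np.int32);e=cv2.fitEllipse(cv2.convexHull(k));print(n,p,len(k),e);P.append((c,e[0]))
print(tri(P))
E
```

```text
21.4833 [-1.09  0.84  0.99  2.31  0.7   0.32 -0.64] G [ 0.50652757 -0.12530806  0.1067154 ] [-0.04777225 -0.36913943 -0.62828654]
top [405.37976242 214.72999504] 455 ((406.2935791015625, 214.30416870117188), (23.252962112426758, 25.969829559326172), 172.5956268310547)
side [367.45135886 196.71855264] 350 ((367.653564453125, 197.4158477783203), (15.888429641723633, 29.352657318115234), 84.74626159667969)
(array([ 0.50683062, -0.12980908,  0.14884227]), [np.float64(0.0009102118524160955), np.float64(0.0009102118524160939)])
```

The cup axis now reads (.507,-.130), on the post. Lower.

Emit:
step_arm:
  steps:
    - [0, 0, -5, 0, 0, 0]
    - [0, 0, -5, 0, 0, 0]
    - [0, 0, -5, 0, 0, 0]
    - [0, 0, -5, 0, 0, 0]
    - [0, 0, -5, 0, 0, 0]
    - [0, 0, 0, 0, 0, 0]

```text
clock: 22.08
position: [0.5112, -0.1389, 0.0685]
ee_rot: [1.355, 1.92, -0.64]
force: [0.5, 0.1, -2.0]
width: 0.679
gripper_force: 44.4
```

Emit:
step_arm:
  steps:
    - [0, 0, -5, 0, 0, 0]
    - [0, 0, -5, 0, 0, 0]
    - [0, 0, -4, 0, 0, 0]
    - [0, 0, -4, 0, 0, 0]
    - [0, 0, 0, 0, 0, 0]
    - [0, 0, 0, 0, 0, 0]

```text
clock: 22.58
position: [0.5113, -0.1391, 0.0514]
ee_rot: [1.356, 1.92, -0.639]
force: [0.3, -0.9, -2.4]
width: 0.682
gripper_force: 44.4
```

Emit:
step_arm:
  steps:
    - [0, 0, -1.5, 0, 0, 0]
    - [0, 0, -1, 0, 0, 0]
    - [0, 0, -1, 0, 0, 0]
    - [0, 0, -1, 0, 0, 0]
    - [0, 0, 0, 0, 0, 0]
    - [0, 0, 0, 0, 0, 0]

```text
clock: 23.08
position: [0.5114, -0.139, 0.047]
ee_rot: [1.356, 1.92, -0.638]
force: [0.0, -0.0, -2.0]
width: 0.676
gripper_force: 44.4
```

Emit:
step_arm:
  steps:
    - [0, 0, -1, 0, 0, 0]
    - [0, 0, -1, 0, 0, 0]
    - [0, 0, 0, 0, 0, 0]
    - [0, 0, 0, 0, 0, 0]

```text
clock: 23.42
position: [0.5116, -0.1394, 0.0459]
ee_rot: [1.356, 1.918, -0.639]
force: [-1.1, 4.1, 7.9]
width: 0.674
gripper_force: 44.3
```

Seated at the expected height. Release and back off.

Emit:
step_arm:
  steps:
    - [0, 0, 0, 0, 0, 0]
    - [0, 0, 0, 0, 0, 0]
    - [0, 0, 0, 0, 0, 0]
    - [0, 0, 0, 0, 0, 0]
    - [0, 0, 0, 0, 0, 0]
    - [0, 0, 0, 0, 0, 0]
    - [0, 0, 0, 0, 0, 0]
  gripper: 1

```text
clock: 24.0
position: [0.5113, -0.139, 0.045]
ee_rot: [1.356, 1.92, -0.638]
force: [-0.4, 0.3, 0.1]
width: 1.0
gripper_force: 0.0
```

Emit:
step_arm:
  steps:
    - [-2.5, 7.2, 6.4, 0, 0, 0]
    - [-2.5, 7.2, 6.4, 0, 0, 0]
    - [-5, 14.5, 12.8, 0, 0, 0]
    - [-5, 14.5, 12.8, 0, 0, 0]
    - [-5, 14.5, 12.8, 0, 0, 0]
    - [-5, 14.5, 12.8, 0, 0, 0]
    - [-5, 14.5, 12.8, 0, 0, 0]
    - [0, 15, 20, 0, 0, 0]
    - [0, 15, 20, 0, 0, 0]
    - [0, 15, 20, 0, 0, 0]
    - [0, 15, 20, 0, 0, 0]
    - [0, 15, 20, 0, 0, 0]
    - [0, 0, 0, 0, 0, 0]
    - [0, 0, 0, 0, 0, 0]

```text
clock: 25.17
position: [0.4818, 0.0238, 0.222]
ee_rot: [1.356, 1.921, -0.635]
force: [0.7, -0.2, -0.6]
width: 1.003
gripper_force: 0.0
```

```bash
python3 - <<'E'
from h import *
print(observe()["clock"],observe()["position"])
I={n:(cams.get_calibration(n),cams.get_image(n)[:,:,::-1]) for n in("top","side")}
for nm,p0,z in(("cup",(.507,-.13),.1),("tube",(.516,-.3175),.145)):
    P=[]
    for n,(c,im) in I.items():
        p=proj(c,np.array([*p0,z]));m=np.zeros((402,642),np.uint8);q=cv2.GaussianBlur(im,(3,3),0)
        cv2.floodFill(q,m,tuple(int(v) for v in p.round()),0,(6,)*3,(6,)*3,4|(255<<8)|cv2.FLOODFILL_FIXED_RANGE|cv2.FLOODFILL_MASK_ONLY)
        k=np.argwhere(m[1:-1,1:-1]==255)[:,::-1].astype(np.int32);e=cv2.fitEllipse(cv2.convexHull(k));print(n,p,len(k),e);P.append((c,e[0]))
    print(nm,tri(P))
a=I["top"][1].astype(int);b=cv2.imread("pics/top0.png").astype(int)
for n,(x,y,r) in dict(can=(359,122,22),jar=(426,128,18),stone=(242,117,40),jig=(307,127,18)).items():print(n,np.abs(a-b).max(2)[y-r:y+r,x-r:x+r].mean().round(1))
E
```

```text
25.1667 [0.48180314 0.02384277 0.22197009]
top [402.39322743 214.85098324] 461 ((400.8431091308594, 213.6371612548828), (23.557600021362305, 24.552852630615234), 153.78652954101562)
side [367.28894714 219.60292136] 390 ((366.5115661621094, 218.90655517578125), (15.851112365722656, 30.6976375579834), 92.21967315673828)
cup (array([ 0.50948034, -0.12635286,  0.09884838]), [np.float64(0.00042421321502538823), np.float64(0.0004242132150254759)])
top [491.04403406 210.67264692] 312 ((492.3662414550781, 210.47618103027344), (19.039438247680664, 20.311800003051758), 45.86405563354492)
side [456.85290997 238.92149839] 305 ((456.8667907714844, 240.4949188232422), (13.706218719482422, 27.67081069946289), 100.28643035888672)
tube (array([ 0.51558152, -0.31974448,  0.14349057]), [np.float64(0.001434192611735262), np.float64(0.0014341926117352592)])
can 15.9
jar 12.5
stone 16.8
jig 16.0
```

Both closed ends are at the seated heights (.099 and .1435 m, against .100 and .145) and within about 4 mm of their posts. The arm is clear, so I hand in.

```bash
python3 -c "
from cell import job
print(job.sign_off())"
```

```text
the job is handed in; nothing more can be done
None
```

I hung the tube on the slim post and the cup on the stout post, both mouth down and seated to within about 2 mm of the expected height, and handed the job in at about 25 s; the sign-off returned no verdict, and my picture comparison was too noisy to confirm the four bystanders hadn't moved, though the arm's path kept clear of them.

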